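# Clear the slide press and hold its pressure block down

### The job

A small bottle has been left standing on the bed of the slide-mounting press: take it off and stand it upright on the free worktop, clear of the press. Then lower the pressure block between the two guide rails, slide it along them until its socket drops over the locating pin hidden beneath it, and press it down until the sprung bed is at its stop. Finish holding: keep the fingers on the block and the bed pressed fully down when you stop, and leave the cup, timer and tape roll where they are.

Things in the scene. Friction and masses are not known exactly. Their poses are not given: they have to be found in the camera images.
- press_base: Fixed slide-mounting press: grey base 150 x 96 x 20 mm, two aluminium guide rails along its x axis, a sprung aluminium bed between them. Origin: centre of its underside, on the worktop; x along the rails, y across, z up; yaw within 0.3 rad. Rails: 134 mm long, 11 mm thick, tops at z = 48 mm; the channel between them is 61 mm wide, open at both ends. Bed: 130 x 58 mm.
- bed_centre (a point): Centre of the bed's top face while the bed is up, 34 mm above the press base's origin; axes as the base's. A block dropped over the pin has its underside here; with the bed at its stop it is 6 mm lower.
- slot_centre (a point): Middle of the 40 mm slot in the bed, at pin-tip height: 42 mm above the base's origin, 8 mm above the bed. A fixed round-nosed steel pin, 10 mm in diameter, stands up through the slot, its centre anywhere from -12 to +12 mm along x from here, y = 0; its place is not reported: feel for it with the block, or look. A block riding on the pin has its underside at this height.
- press_bed (a joint): Downward travel of the sprung bed in m: 0 when up, 0.006 at the stop. The spring is preloaded: the bed starts to move under about 5 N and is fully down at about 11 N, the block's weight (about 2.5 N) counted in; the block alone does not move it.
- pressure_block: Loose aluminium block, 80 (x) x 56 (y) x 22 (z) mm, 0.2 to 0.32 kg, on the worktop left or right of the press. Origin: centre of its underside, where a blind round socket opens, 15 mm in diameter, 18 mm deep. On the middle of its top is a black grip fin, 44 (x) x 14 (y) mm, z = 22 to 57 mm; pinch it across y. Its x axis goes along the rails, either way round.
- bottle: Small brown screw-cap bottle, 36 mm in diameter and 75 mm high (straight body up to 52 mm, then a cap 20 mm in diameter), 0.05 kg, standing on the front end (negative x) of the press bed. Origin: centre of its underside.
- cup: Bystander: lidded specimen cup, 52 mm in diameter, 59 mm high, on the worktop on the other side of the press from the block. Origin: centre of its underside. Farther out beyond the cup, 0.40 m left or right of the robot's centre line and 0.46 m ahead of it, the worktop is free.
- timer: Bystander: white timer, 62 x 62 x 22 mm, lying on the worktop behind the press to the left. Origin: centre of its underside.
- tape_roll: Bystander: roll of tape, 66 mm in diameter, 19 mm high, lying on the worktop behind the press to the right. Origin: centre of its underside.
Mind the look-alikes: they are no part of the job. What is shaped like the pressure_block but purple is not meant.

How it is judged (in metres and radians):
On the way, in this order (a step that is already met when the one before it is completed fails the run):
1. the bottle stands upright on the worktop, clear of the press, let go (horizontal distance between bottle and press_base above 0.075 m and angle between bottle's own z axis and vertical below 0.15 rad and height (world z) of bottle below 0.006 m and contact force between the fingers and bottle below 0.1 N), for 0.2 s.
2. the pressure block sits between the rails and has dropped over the pin (x of pressure_block in the frame of press_base between -0.02 and 0.02 m and y of pressure_block in the frame of press_base between -0.008 and 0.008 m and angle between pressure_block's own z axis and vertical below 0.08 rad and z of pressure_block in the frame of press_base below 0.037 m), for 0.1 s.
At the end, for the whole second after the job is handed in: The block is level (0.08 rad) between the rails, within 20 mm of the press centre, dropped over the pin, the bed pressed down over 4.5 of its 6 mm, fingers still on the block with over 2 N; the bottle stands upright on the worktop, let go, over 75 mm from the press centre (all of step 1 and x of pressure_block in the frame of press_base between -0.02 and 0.02 m and y of pressure_block in the frame of press_base between -0.008 and 0.008 m and angle between pressure_block's own z axis and vertical below 0.08 rad and z of pressure_block in the frame of press_base below 0.031 m and value of joint press_bed above 0.0045 m and contact force between the fingers and pressure_block above 2 N); the arm keeps its last pose, push and grip.
It fails at once if the bottle is knocked over (angle between bottle's own z axis and vertical above 0.7 rad).
It fails at once if the cup is moved by more than 30 mm (distance of cup from where it was at the start of the episode above 0.03 m).
It fails at once if the timer is moved by more than 30 mm (distance of timer from where it was at the start of the episode above 0.03 m).
It fails at once if the tape roll is moved by more than 30 mm (distance of tape_roll from where it was at the start of the episode above 0.03 m).
It also fails if it takes over 61 s, if anything falls off the work surface, if the arm or the gripper's body presses on something with over 40 N, if the wrist force passes 120 N, or if a joint passes its speed limit or range.

### The arm

A 6-joint arm with a two-finger parallel gripper is mounted at the origin on a cart in front of the work surface, level with it; the furniture and walls round the work are solid. World frame = base frame: x ahead of the robot, y to its left, z up, the work surface at z = 0. Lengths are in m, angles in degrees, forces in N, time in s.
With the tool pointing down it reaches from about 0.375 to 0.9 m from the base axis. Payload 3.1 kg.
Tool frame: the origin (TCP) lies on the centre line of the jaws, within the pads' length; the fingertips stand 19 mm ahead of it and the grasp point (between the pads) is the TCP; z points along the fingers, y is the direction in which the jaws open and shut (so a half turn about z gives the same grasp; the last joint's range is limited). The gripper opens to 87 mm and grips with 3 to 60 N. Pads are 19 mm wide; open, the fingers measure 117 mm over their backs; the gripper's body (75 mm by 190 mm) begins 51 mm behind the grasp point.
Start: joints at [54.116, 30.224, 82.088, -0, 67.689, -10.227], TCP at [0.271, 0.563, 0.242] pointing down, gripper open.
Joint ranges: [-176.69, 176.69], [-43.24, 126.21], [12.49, 139.97], [-82, 262], [0, 151.66], [-163.58, 163.58]. Speed limits (degrees/s): [159.86, 159.86, 180, 180, 180, 180].

### API

Orientations are given as a 3x3 rotation matrix whose columns are the frame's x, y, z axes.
In Python, from rig import bot gives the robot as it stands.
- The arm moves only by the tool carry_out, never from a script. Its argument "targets" is a list of rows, each a list of 6 numbers: the shift along the tool's x, y, z each as a share of 200 mm, from -1 to 1, then the turn, a rotation vector about the tool's x, y, z each as a share of pi/2 rad, from -1 to 1. In form: [[dx, dy, dz, ax, ay, az], ...]. A call has 1 to 20 rows; each row is the pose to reach, as a shift and turn from the pose measured when the call began, along the tool's axes at that moment; what a row does not reach only later rows make up. A row lasts 1/8 s, in which the tool goes at most 62.5 mm and 10.7 degrees, less where a joint would pass 70% of its speed; a pose out of reach is approached as far as the arm can. A call with a number of a shift or a turn outside -1 to 1 is refused whole. A call with a gripper value outside its range is refused whole. "jaw" is the gripper's target within -1 to 1 (fully open at 1, half-way at 0, shut at -1), set as the call begins (left out, the last holds). The fingers move at their own pace and stop on an object; the grip force is fixed at half the most. Time passes only in rows, so rows that repeat a pose let the fingers close. It gives the time, the measured TCP pose, the force and the opening at its end, in the units of the state.
- bot.read_state(): the state, without advancing time (a new reading comes with each control period).
- bot.capture(name): name is "scene" or "top" or "wrist"; returns the picture (400x640x3 uint8, blue, green, red); there is no depth.
- bot.camera_info(name): a dict with "camera_matrix" (3x3 intrinsics, pixels), "view" (4x4, takes a point from world to camera coordinates); the wrist camera has in their place "mount" (4x4, takes a point from camera to tool coordinates, whose origin is the TCP and whose axes are the flange's). Camera axes: x right, y down, z forward; pixel columns grow to the right and rows downward; lengths in m; the calibration is good to about 2 mm. A picture is of the moment at which its call begins: read the wrist's pose just before it. camera_info takes no time and is no camera call.
- bot.hand_in(): hands the job in, once; it reports no verdict.
The state is a dict: "time_s": time; "joint_positions": joint angles; "qvel": joint speeds; "tau": joint torques, N m; "position": TCP position; "tcp_rot": TCP orientation; "force": force on the tool from outside, world axes, zero at the start; "moment": the same for the moment, N m; "opening": opening from 0.0 (shut) to 1.0 (fully open).
Only numpy, scipy, OpenCV 4.12 (cv2) and the standard library are available. Lean on these libraries where they do the work, as an engineer would, in place of code of your own. Each camera call takes 0.05 s, during which the arm holds its last target.

## Working session

There is one attempt and no reset: what is moved stays moved. The work goes in short steps, Python scripts to look and compute and a tool call to move; the robot and the scene stay as the last step left them, time stands still between calls to the robot, and variables do not carry over. Pictures are saved under pics/ and viewed, and the job is handed in when it is done.

Besides the shell and the picture viewer there is one more tool, called after "Emit:" as a command line: name --pt "numbers of a row" for each row, then --argument value for the rest. carry_out: Moves the arm, as the interface text tells. Shift numbers are shares of 200 mm and turn numbers shares of pi/2 rad, none past 1 either way. Its arguments: {"type":"object","properties":{"targets":{"type":"array"},"jaw":{"type":"number"}},"required":["targets"]}

```bash
ls; mkdir -p pics
python3 - <<'E'
from rig import bot
import cv2
for n in ("scene","top","wrist"):
    im=bot.capture(n); cv2.imwrite(f"pics/{n}0.png",im)
    print(n,{k:(v.tolist() if hasattr(v,'tolist') else v) for k,v in bot.camera_info(n).items()})
s=bot.read_state();print(s)
E
```

```text
pics
scene {'camera_matrix': [[462.24327458642983, 0.0, 317.1564695798329], [0.0, 462.24327458642983, 202.3349204288958], [0.0, 0.0, 1.0]], 'view': [[0.534983815147183, -0.8448290745291462, -0.007493487892227722, -0.18889370966671562], [-0.6475922449477286, -0.4043560064080641, -0.645848669864143, 0.42817284372461856], [0.5426016972090357, 0.350371310058269, -0.7634286759573068, 1.201569685892491], [0.0, 0.0, 0.0, 1.0]]}
top {'camera_matrix': [[487.82010059544086, 0.0, 324.23611786167675], [0.0, 487.82010059544086, 202.8168793656963], [0.0, 0.0, 1.0]], 'view': [[-0.01640495450243661, -0.9997984537082615, 0.011572788356408402, 0.10408377325253838], [-0.9988589658575782, 0.015868148574042243, -0.045044069385009, 0.5168348249562272], [0.04485135219480422, -0.012298529318636394, -0.998917965792435, 1.652347273730765], [0.0, 0.0, 0.0, 1.0]]}
wrist {'camera_matrix': [[309.19137619545705, 0.0, 314.37449577369927], [0.0, 309.19137619545705, 202.36680835737386], [0.0, 0.0, 1.0]], 'mount': [[-0.0005400638369378504, -0.9619552399814401, -0.27320656032258817, 0.07452775090408903], [0.99999969864
[... 266 characters left out ...]
  8.21385733e+01,  3.27261739e-06,
        6.76882851e+01, -1.02280000e+01]), 'qvel': array([ 0.06942895, -0.06035762, -0.33142497, -0.00778508,  0.0760965 ,
        0.09281307]), 'tau': array([ 9.53870731e-04, -4.40425229e+01, -1.76844209e+01,  6.33773510e-02,
        5.52489271e-02, -1.05343845e-04]), 'position': array([0.27030762, 0.56295188, 0.24080257]), 'tcp_rot': array([[-9.01386643e-01,  4.33014093e-01, -9.56687731e-04],
       [ 4.33015053e-01,  9.01385720e-01, -1.32215158e-03],
       [ 2.89834393e-04, -1.60602996e-03, -9.99998668e-01]]), 'force': array([-1.09879044,  1.12105836, -0.01586848]), 'moment': array([-0.04057607, -0.02054781, -0.02737536]), 'opening': 1.0015129887913463}
```

View pics/scene0.png

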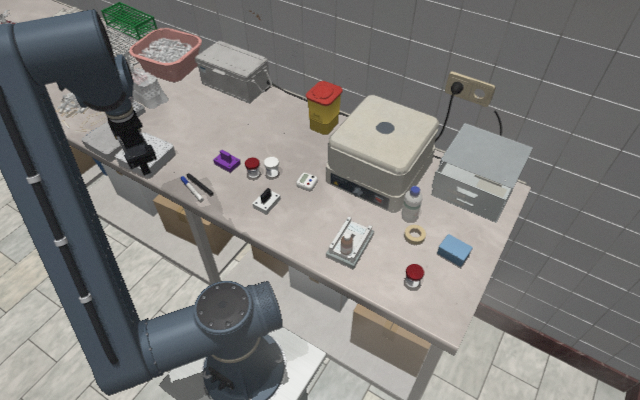

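View pics/top0.png

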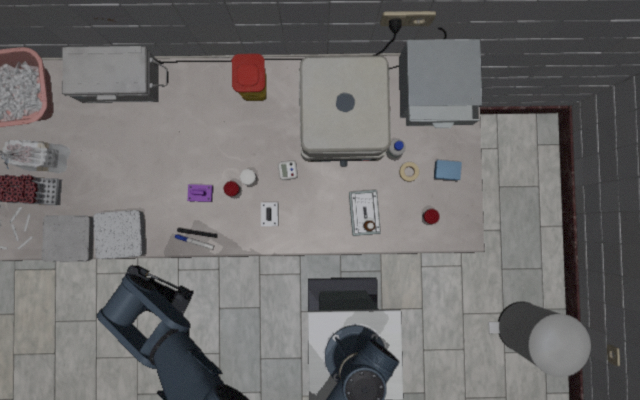

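View pics/wrist0.png

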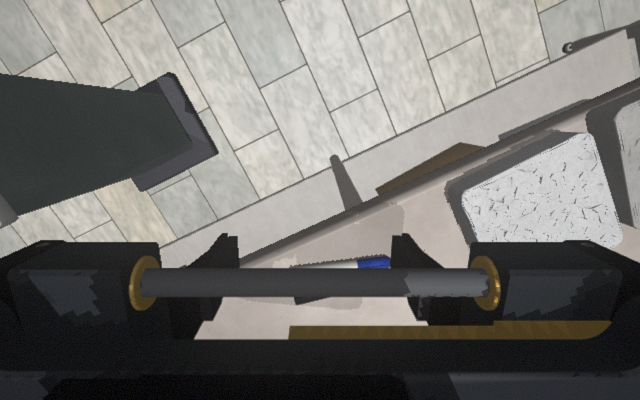

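Top view: the block candidates are silver with a black fin at (268,213) and purple at (200,193), which is the look-alike. The cup on the press's far side is at (431,216), with another at (232,188). The bottle is at (369,226) on the press at (364,212). The silver one is my choice; next is a close crop.

Run:
```python
import cv2
t=cv2.imread('pics/top0.png')
a=cv2.resize(t[180:245,335:395],None,fx=8,fy=8,interpolation=cv2.INTER_CUBIC)
b=cv2.resize(t[190:235,245:295],None,fx=6,fy=6,interpolation=cv2.INTER_CUBIC)
cv2.imwrite('pics/pa.png',a);cv2.imwrite('pics/pb.png',b)
s=cv2.imread('pics/scene0.png')
cv2.imwrite('pics/sa.png',cv2.resize(s[180:300,240:440],None,fx=4,fy=4,interpolation=cv2.INTER_CUBIC))
```

```text
(no output)
```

View pics/pa.png

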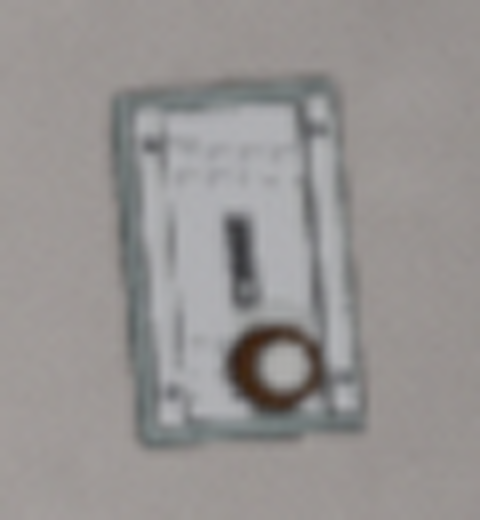

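View pics/pb.png

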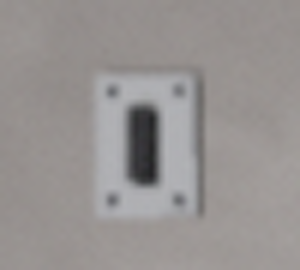

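View pics/sa.png

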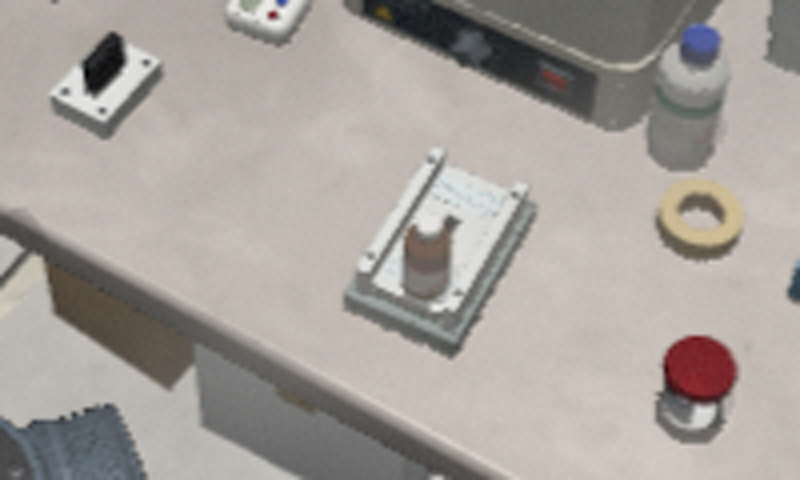

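Crops confirm: silver block with black fin; bottle cap in press crop at (290,368); the slot runs (237,215)–(246,303), with a bright dot (probably the pin) at its front end (246,292).

```bash
cat > h.py <<'E'
import numpy as np
from rig import bot
def ray(n,px,z,info=None,T=None):
    i=bot.camera_info(n);K=np.array(i['camera_matrix'])
    d=np.linalg.inv(K)@np.array([px[0],px[1],1.])
    if T is None:
        if n=='wrist':
            s=bot.read_state();W=np.eye(4);W[:3,:3]=s['tcp_rot'];W[:3,3]=s['position'];T=W@np.array(i['mount'])
        else: T=np.linalg.inv(np.array(i['view']))
    o=T[:3,3];v=T[:3,:3]@d
    return o+v*(z-o[2])/v[2]
E
python3 - <<'E'
from h import *
A=lambda p,z:ray('top',((p[0]+.5)/8+335-.5,(p[1]+.5)/8+180-.5),z)
B=lambda p,z:ray('top',((p[0]+.5)/6+245-.5,(p[1]+.5)/6+190-.5),z)
c=[A(p,.02) for p in [(120,92),(333,80),(362,427),(143,440)]]
print(np.round(c,4)); m=np.mean(c,0);print('centre',m)
print([np.linalg.norm(c[i]-c[(i+1)%4]) for i in range(4)])
for a,b in ((3,0),(2,1)):
    d=c[b]-c[a];print('yaw',np.degrees(np.arctan2(d[1],d[0])))
s1,s2=A((237,217),.034),A((246,304),.034);print('slot',s1,s2,(s1+s2)/2)
print('pin',A((246,292),.042)); print('cap',A((290,366),.075),'body',A((270,368),.05))
b=[B(p,.022) for p in [(96,74),(192,74),(194,215),(97,215)]]
print(np.round(b,4),np.mean(b,0));print('fin',B((143,146),.057))
for a,e in ((3,0),(2,1)):
    d=b[e]-b[a];print('byaw',np.degrees(np.arctan2(d[1],d[0])))
print('cup',ray('top',(431,216),.059),'timer',ray('top',(288,170),.022),'tape',ray('top',(409,172),.019),'free corner',ray('top',(480,250),0),ray('top',(300,255),0),'water',ray('top',(398,148),.1))
E
```

```text
[[ 0.5566  0.0091  0.02  ]
 [ 0.5603 -0.0815  0.02  ]
 [ 0.413  -0.0907  0.02  ]
 [ 0.409   0.0022  0.02  ]]
centre [ 0.48474131 -0.04022058  0.02      ]
[np.float64(0.09074108761947627), np.float64(0.14766481945080098), np.float64(0.09294926532969583), np.float64(0.14779631138642518)]
yaw 2.702507465970311
yaw 3.5596714484055507
slot [ 0.50224675 -0.03819518  0.034     ] [ 0.46561371 -0.04124495  0.034     ] [ 0.48393023 -0.03972007  0.034     ]
pin [ 0.47052292 -0.04057772  0.042     ]
cap [ 0.43940556 -0.05482447  0.075     ] body [ 0.43864228 -0.04915862  0.05      ]
[[0.5244 0.3111 0.022 ]
 [0.5236 0.257  0.022 ]
 [0.4441 0.2569 0.022 ]
 [0.445  0.3114 0.022 ]] [0.48428048 0.28410356 0.022     ]
fin [0.48256975 0.28152083 0.057     ]
byaw -0.19846008080958918
byaw 0.12265711038751705
cup [ 0.46692006 -0.25695256  0.059     ] timer [0.631413   0.21703595 0.022     ] tape [ 0.61868017 -0.19493812  0.019     ] free corner [ 0.34846417 -0.43602777  0.        ] [0.34194405 0.18125467 0.        ] water [ 0.688928   -0.14578232  0.1       ]
```

```bash
cat >> h.py <<'E'
from scipy.spatial.transform import Rotation as Ro
def go(p,yaw):
    s=bot.read_state();R=np.array(s['tcp_rot']);a=np.radians(yaw)
    x=np.array([np.cos(a),np.sin(a),0]);z=np.array([0,0,-1.]);y=np.cross(z,x)
    T=np.column_stack([x,y,z])
    sh=R.T@(np.array(p)-s['position'])/.2; rv=Ro.from_matrix(R.T@T).as_rotvec()/(np.pi/2)
    print('t',round(s['time_s'],2),'pos',np.round(s['position'],4),'F',np.round(s['force'],1),'op',round(s['opening'],3))
    print('move',np.round(sh,3),'rows>=',round(np.linalg.norm(sh)*.2/.0625,1),'turn',np.round(rv,4))
E
python3 - <<'E'
from h import *
A=lambda p,z:ray('top',((p[0]+.5)/8+335-.5,(p[1]+.5)/8+180-.5),z)
print('cap',A((290,366),.109),'body',A((270,368),.086))
go((.33,.42,.25),183.2)
E
```

```text
cap [ 0.43949999 -0.05118518  0.109     ] body [ 0.43875765 -0.04549032  0.086     ]
t 0.15 pos [0.2703 0.563  0.2408] F [-1.1  1.1 -0. ] op 1.002
move [-0.579 -0.515 -0.045] rows>= 2.5 turn [-0.001  -0.0004 -0.3207]
```

Emit:
carry_out --pt "-0.15 -0.13 -0.01 0 0 -0.08" --pt "-0.3 -0.26 -0.02 0 0 -0.16" --pt "-0.45 -0.39 -0.03 0 0 -0.24" --pt "-0.58 -0.52 -0.045 0 0 -0.32"

```text
time_s: 0.65
position: [0.3302, 0.4177, 0.2497]
tcp_rot: [[-0.998, -0.059, -0.001], [-0.059, 0.998, -0.002], [0.001, -0.002, -1.0]]
force: [0.8, -0.3, 0.1]
opening: 0.998
```

Run:
```python
from h import *
go((.41,.24,.25),183.2)
```

```text
t 0.65 pos [0.3302 0.4177 0.2497] F [ 0.8 -0.3  0.1] op 0.998
move [-0.346 -0.91  -0.   ] rows>= 3.1 turn [-0.0011 -0.0009  0.002 ]
```

Tool is now aligned with the world, so I can chain.

Emit:
carry_out --pt "-0.09 -0.23 0 0 0 0" --pt "-0.18 -0.46 0 0 0 0" --pt "-0.27 -0.69 0 0 0 0" --pt "-0.35 -0.91 0 0 0 0"

```text
time_s: 1.15
position: [0.4112, 0.2386, 0.2499]
tcp_rot: [[-0.998, -0.059, -0.001], [-0.059, 0.998, -0.002], [0.001, -0.002, -1.0]]
force: [0.8, -0.1, -0.1]
opening: 0.998
```

Emit:
carry_out --pt "0 -0.25 0 0 0 0" --pt "0 -0.5 0 0 0 0" --pt "0 -0.75 0 0 0 0" --pt "0 -1 0 0 0 0" --pt "0 -1 0 0 0 0"

```text
time_s: 1.78
position: [0.4236, 0.0361, 0.2503]
tcp_rot: [[-0.999, -0.053, -0.001], [-0.053, 0.999, -0.002], [0.001, -0.002, -1.0]]
force: [-0.2, 0.3, -0.0]
opening: 1.003
```

Run:
```python
from h import *
import cv2
go((.44,-.05,.25),183.2)
cv2.imwrite('pics/w1.png',bot.capture('wrist'))
```

```text
t 1.77 pos [0.4236 0.0361 0.2503] F [-0.2  0.3 -0. ] op 1.003
move [-0.059 -0.434  0.002] rows>= 1.4 turn [-0.0015 -0.0005 -0.0019]
```

View pics/w1.png

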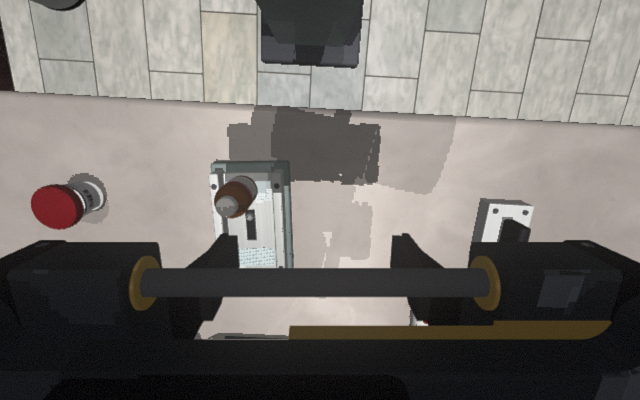

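Run:
```python
import cv2
t=cv2.imread('pics/w1.png')
cv2.imwrite('pics/w1c.png',cv2.resize(t[150:275,200:310],None,fx=5,fy=5,interpolation=cv2.INTER_CUBIC))
```

```text
(no output)
```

View pics/w1c.png

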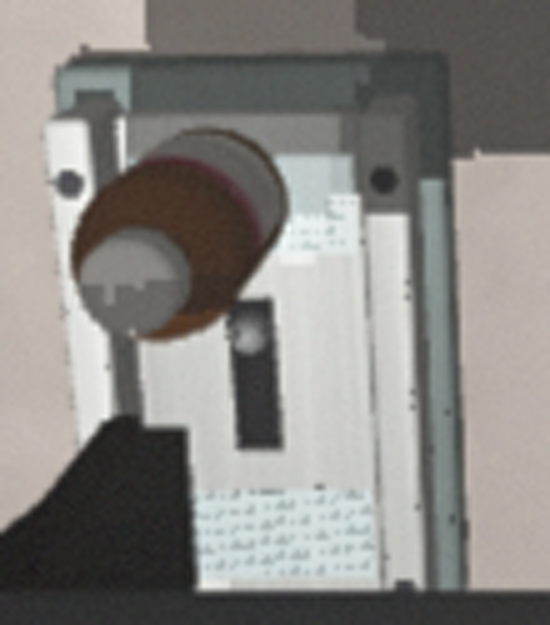

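Run:
```python
from h import *
C=lambda p,z:np.round(ray('wrist',((p[0]+.5)/5+200-.5,(p[1]+.5)/5+150-.5),z),4)
print('cap',C((134,283),.109)); print('body bottom right/top edges',C((287,200),.04),C((210,129),.036))
print('pin',C((250,335),.042)); print('slot ends',C((252,299),.034),C((260,450),.034))
print('rail inner L',C((142,420),.048),C((92,125),.048)); print('rail inner R',C((382,570),.048),C((366,215),.048))
print('rail outer R front, top',C((412,130),.048)); print('base front corners',C((62,68),.02),C((443,58),.02))
```

```text
cap [ 0.4367 -0.0478  0.109 ]
body bottom right/top edges [ 0.4359 -0.0309  0.04  ] [ 0.4207 -0.0497  0.036 ]
pin [ 0.4691 -0.0393  0.042 ]
slot ends [ 0.4626 -0.0404  0.034 ] [ 0.502  -0.0385  0.034 ]
rail inner L [ 0.4899 -0.0639  0.048 ] [ 0.4188 -0.0737  0.048 ]
rail inner R [ 0.5262 -0.0058  0.048 ] [ 0.4365 -0.0113  0.048 ]
rail outer R front, top [ 0.416  -0.0013  0.048 ]
base front corners [ 0.4109 -0.0891  0.02  ] [0.4035 0.003  0.02  ]
```

Run:
```python
from h import *
go((.438,-.0495,.155),183.4)
go((.438,-.0495,.074),183.4)
```

```text
t 1.82 pos [0.423  0.0377 0.2502] F [-0.2 -0.1 -0.2] op 0.999
move [-0.052 -0.439  0.476] rows>= 2.1 turn [-0.0009 -0.001  -0.0029]
t 1.82 pos [0.423  0.0377 0.2502] F [-0.2 -0.1 -0.2] op 0.999
move [-0.052 -0.438  0.881] rows>= 3.2 turn [-0.0009 -0.001  -0.0029]
```

Emit:
carry_out --pt "-0.025 -0.22 0 0 0 0" --pt "-0.052 -0.438 0.05 0 0 -0.003" --pt "-0.052 -0.438 0.27 0 0 -0.003" --pt "-0.052 -0.438 0.48 -0.001 -0.001 -0.003" --pt "-0.052 -0.438 0.68 -0.001 -0.001 -0.003" --pt "-0.052 -0.438 0.88 -0.001 -0.001 -0.003" --pt "-0.052 -0.438 0.88 -0.001 -0.001 -0.003" --pt "-0.052 -0.438 0.88 -0.001 -0.001 -0.003"

```text
time_s: 2.82
position: [0.4385, -0.0487, 0.075]
tcp_rot: [[-0.998, -0.061, 0.001], [-0.061, 0.998, 0.0], [-0.001, -0.0, -1.0]]
force: [-0.3, 0.3, 0.3]
opening: 1.001
```

Run:
```python
from h import *
import cv2
go((.438,-.0495,.074),183.4)
cv2.imwrite('pics/w2.png',bot.capture('wrist'))
```

```text
t 2.83 pos [ 0.4385 -0.0487  0.075 ] F [-0.3  0.3  0.3] op 1.001
move [ 0.003 -0.004  0.005] rows>= 0.0 turn [-0.      0.0005  0.001 ]
```

View pics/w2.png

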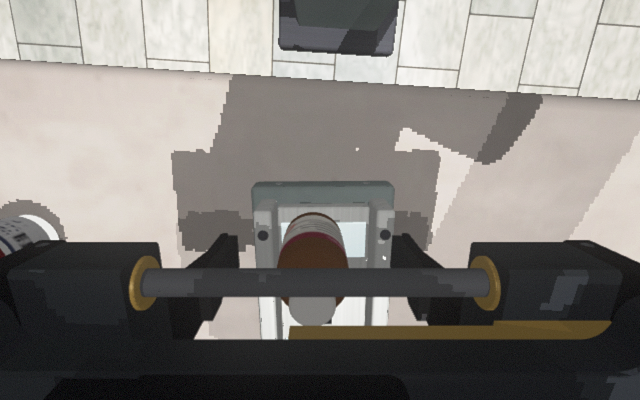

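The bottle (column 313) is centred between the jaws. Closing.

Emit:
carry_out --pt "0 0 0 0 0 0" --pt "0 0 0 0 0 0" --pt "0 0 0 0 0 0" --pt "0 0 0 0 0 0" --pt "0 0 0 0 0 0" --pt "0 0 0 0 0 0" --pt "0 0 0 0 0 0" --pt "0 0 0 0 0 0" --jaw -1

```text
time_s: 3.88
position: [0.4389, -0.0491, 0.0755]
tcp_rot: [[-0.998, -0.061, 0.002], [-0.061, 0.998, -0.001], [-0.002, -0.001, -1.0]]
force: [-0.9, -0.6, -0.9]
opening: 0.411
```

Emit:
carry_out --pt "0 0 -0.12 0 0 0" --pt "0 0 -0.25 0 0 0" --pt "0 0.2 -0.3 0 0 0" --pt "0 0.42 -0.3 0 0 0" --pt "0 0.65 -0.3 0 0 0" --pt "0 0.87 -0.3 0 0 0" --pt "0 0.87 -0.3 0 0 0"

```text
time_s: 4.75
position: [0.4273, 0.1269, 0.1353]
tcp_rot: [[-0.998, -0.066, 0.002], [-0.066, 0.998, -0.0], [-0.002, -0.0, -1.0]]
force: [0.8, 0.0, -0.8]
opening: 0.404
```

Run:
```python
from h import *
import cv2
go((.44,.13,.0425),180)
cv2.imwrite('pics/s3.png',cv2.resize(bot.capture('scene')[150:330,180:460],None,fx=2.8,fy=2.8))
```

```text
t 4.75 pos [0.4273 0.1269 0.1353] F [ 0.8  0.  -0.8] op 0.404
move [-0.064  0.011  0.464] rows>= 1.5 turn [-0.0002  0.001   0.0418]
```

View pics/s3.png

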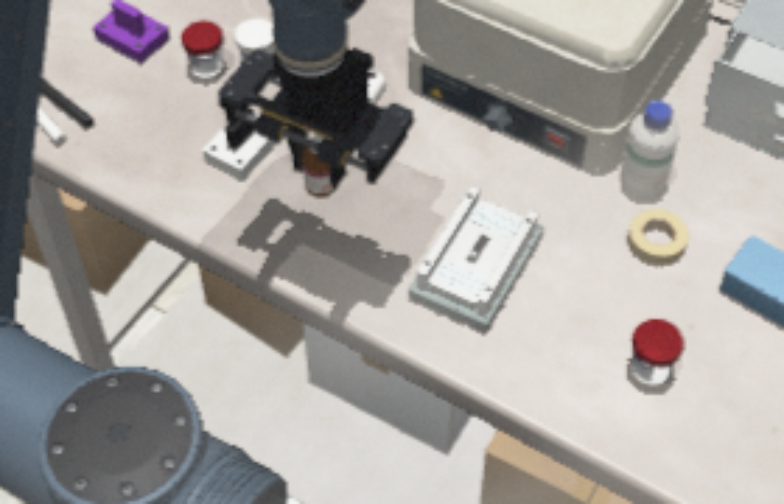

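Bottle is held upright in the jaws and the press is free. Lowering.

Emit:
carry_out --pt "0 0.01 0.12 0 0 0.02" --pt "0 0.01 0.25 0 0 0.04" --pt "0 0.01 0.36 0 0.001 0.042" --pt "0 0.01 0.42 0 0.001 0.042" --pt "0 0.01 0.445 0 0.001 0.042" --pt "0 0.01 0.46 0 0.001 0.042" --pt "0 0.01 0.465 0 0.001 0.042" --pt "0 0.01 0.465 0 0.001 0.042"

```text
time_s: 5.8
position: [0.428, 0.1276, 0.0426]
tcp_rot: [[-1.0, 0.002, 0.001], [0.002, 1.0, -0.001], [-0.001, -0.001, -1.0]]
force: [-0.5, 0.0, 0.3]
opening: 0.407
```

Emit:
carry_out --pt "0 0 0.005 0 0 0" --pt "0 0 0.008 0 0 0" --pt "0 0 0.008 0 0 0"

```text
time_s: 6.18
position: [0.4282, 0.1277, 0.0414]
tcp_rot: [[-1.0, 0.001, 0.002], [0.001, 1.0, -0.001], [-0.002, -0.001, -1.0]]
force: [-0.3, 0.5, 4.6]
opening: 0.403
```

Contact (4.6 N). Release in place, then rise.

Emit:
carry_out --pt "0 0 0 0 0 0" --pt "0 0 0 0 0 0" --pt "0 0 0 0 0 0" --pt "0 0 0 0 0 0" --pt "0 0 0 0 0 0" --pt "0 0 0 0 0 0" --jaw 1

```text
time_s: 6.92
position: [0.4282, 0.1277, 0.0414]
tcp_rot: [[-1.0, 0.001, 0.002], [0.001, 1.0, -0.001], [-0.002, -0.001, -1.0]]
force: [-0.8, 0.5, 1.2]
opening: 0.968
```

Emit:
carry_out --pt "0 0 -0.15 0 0 0" --pt "0 0 -0.35 0 0 0" --pt "0 0 -0.6 0 0 0" --pt "0 0 -0.85 0 0 0" --pt "0 0 -0.85 0 0 0"

```text
time_s: 7.55
position: [0.4302, 0.128, 0.2148]
tcp_rot: [[-1.0, 0.001, 0.011], [0.001, 1.0, -0.0], [-0.011, -0.0, -1.0]]
force: [0.4, 0.3, -0.4]
opening: 1.0
```

Run:
```python
from h import *
import cv2
cv2.imwrite('pics/w4.png',bot.capture('wrist'))
cv2.imwrite('pics/s4.png',cv2.resize(bot.capture('scene')[150:330,180:460],None,fx=2.8,fy=2.8))
go((.48,.283,.19),180)
```

```text
t 7.65 pos [0.4275 0.1278 0.2115] F [ 0.  -0.1 -0.2] op 0.999
move [-0.261  0.776  0.108] rows>= 2.6 turn [-0.0005  0.0015 -0.0009]
```

View pics/w4.png

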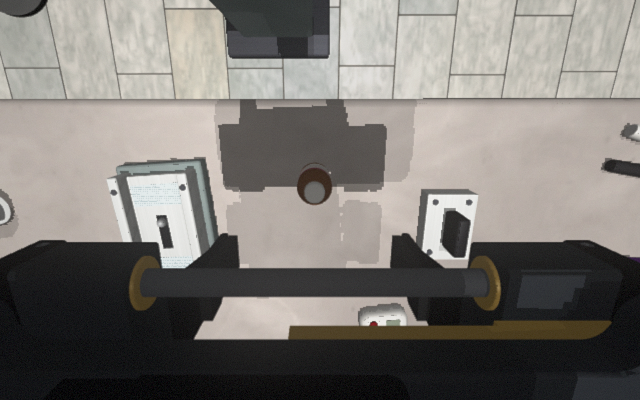

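View pics/s4.png

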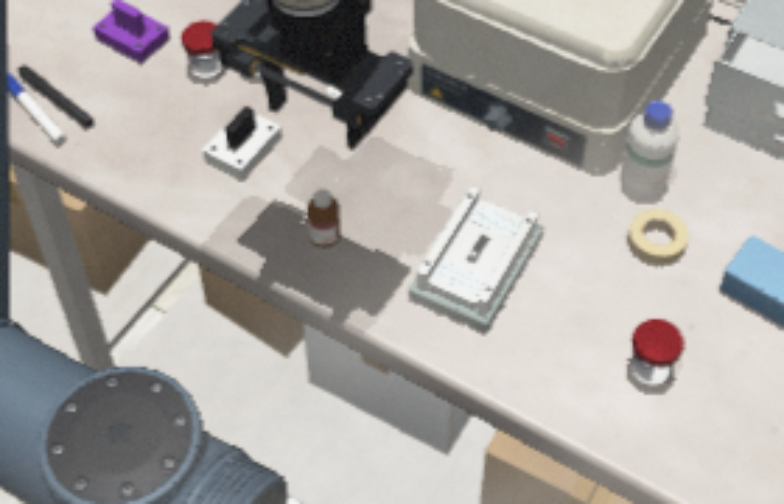

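Bottle stands upright alone on the worktop. With the press uncovered, I remeasure it and the block.

Run:
```python
from h import *
import cv2
t=cv2.imread('pics/w4.png')
cv2.imwrite('pics/w4p.png',cv2.resize(t[150:275,100:240],None,fx=5,fy=5,interpolation=cv2.INTER_CUBIC))
cv2.imwrite('pics/w4b.png',cv2.resize(t[175:275,395:495],None,fx=5,fy=5,interpolation=cv2.INTER_CUBIC))
t=bot.capture('top')
cv2.imwrite('pics/t4.png',cv2.resize(t[180:245,335:395],None,fx=8,fy=8,interpolation=cv2.INTER_CUBIC))
```

```text
(no output)
```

View pics/w4p.png

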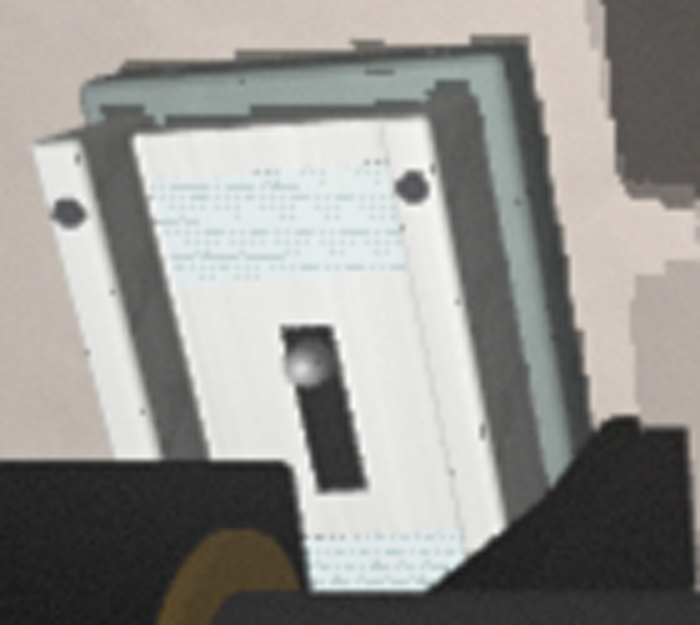

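View pics/w4b.png

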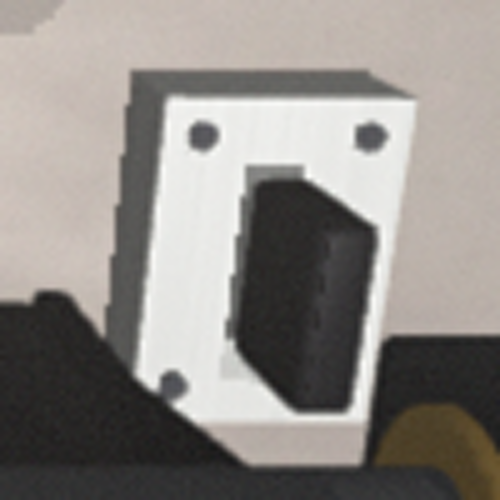

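View pics/t4.png

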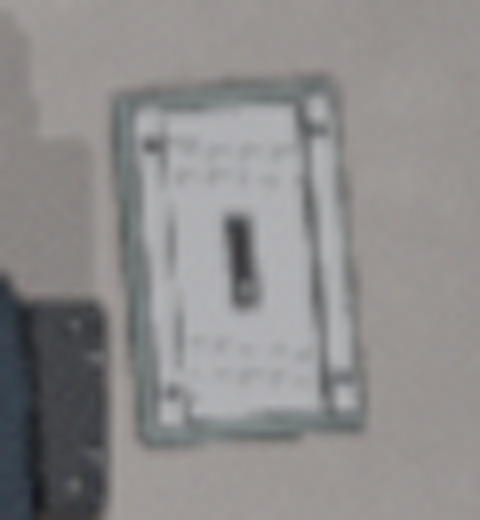

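Run:
```python
from h import *
import cv2
s=bot.read_state();print(s['position'],s['tcp_rot'].round(4).tolist())
t=bot.capture('wrist');cv2.imwrite('pics/w5.png',t)
cv2.imwrite('pics/w5p.png',cv2.resize(t[150:275,100:240],None,fx=5,fy=5,interpolation=cv2.INTER_CUBIC))
cv2.imwrite('pics/w5b.png',cv2.resize(t[175:275,395:495],None,fx=5,fy=5,interpolation=cv2.INTER_CUBIC))
```

```text
[0.42685335 0.12776423 0.21063109] [[-1.0, 0.0015, -0.0], [0.0015, 1.0, -0.0008], [0.0, -0.0008, -1.0]]
```

View pics/w5p.png

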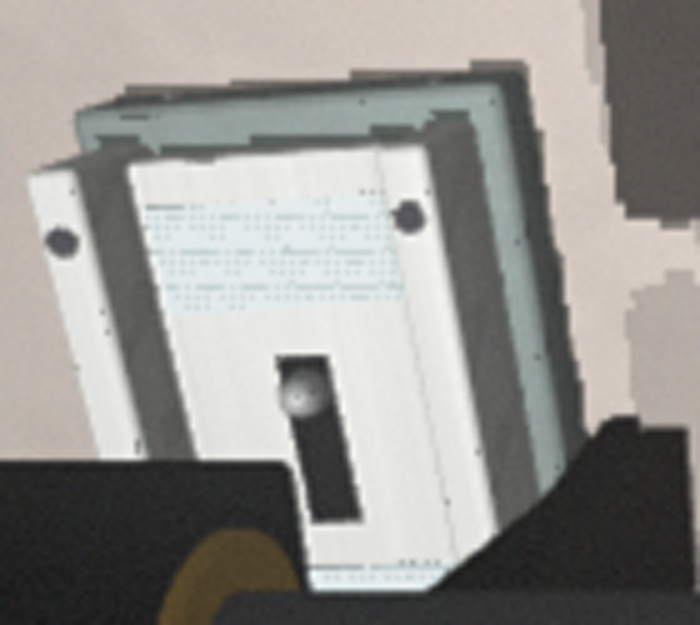

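View pics/w5b.png

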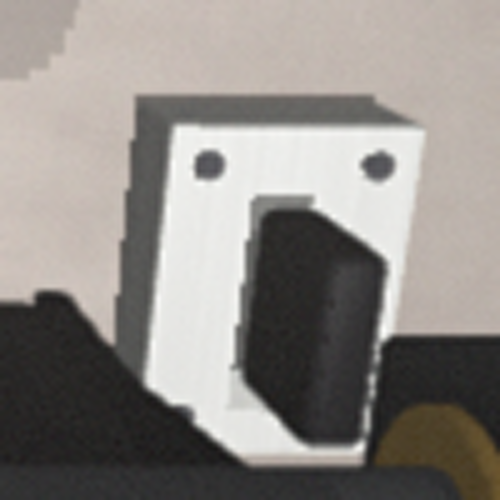

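Run:
```python
from h import *
C=lambda p,z:ray('wrist',((p[0]+.5)/5+100-.5,(p[1]+.5)/5+150-.5),z)
B=lambda p,z:ray('wrist',((p[0]+.5)/5+395-.5,(p[1]+.5)/5+175-.5),z)
A=lambda p,z:ray('top',((p[0]+.5)/8+335-.5,(p[1]+.5)/8+180-.5),z)
r=lambda v:np.round(v,4)
def pr(n,a,b):
    d=b-a;print(n,r(a),r(b),'mid',r((a+b)/2),'len',round(np.linalg.norm(d),4),'ang',round(np.degrees(np.arctan2(d[1],d[0])),2))
pr('railfront',C((30,172),.048),C((430,145),.048))
pr('basefront',C((78,110),.02),C((500,85),.02))
pr('slot',C((302,356),.034),C((336,521),.034))
print('pin',r(C((304,395),.040)))
pr('railR outer',C((430,150),.048),C((497,530),.048))
pr('slotT',A((246,304),.034),A((238,217),.034))
print('pinT',r(A((246,292),.04)))
pr('screws front',C((62,242),.048),C((409,217),.048))
pr('screwsT front',A((172,392),.048),A((343,378),.048));pr('screwsT back',A((152,145),.048),A((318,128),.048))
pr('blk front',B((174,124),.022),B((424,128),.022)); pr('blk left',B((174,124),.022),B((146,385),.022))
pr('bscrew',B((208,165),.022),B((378,165),.022))
pr('finbase L',B((252,198),.022),B((228,408),.022))
pr('fin top L',B((330,235),.057),B((308,442),.057)); pr('fintop R',B((386,262),.057),B((365,440),.057))
```

```text
railfront [ 0.4182 -0.0848  0.048 ] [ 0.4128 -0.0033  0.048 ] mid [ 0.4155 -0.044   0.048 ] len 0.0816 ang 93.79
basefront [ 0.4105 -0.0911  0.02  ] [0.4052 0.0015 0.02  ] mid [ 0.4078 -0.0448  0.02  ] len 0.0928 ang 93.28
slot [ 0.4624 -0.0426  0.034 ] [ 0.5017 -0.0404  0.034 ] mid [ 0.482  -0.0415  0.034 ] len 0.0394 ang 3.28
pin [ 0.4692 -0.0402  0.04  ]
railR outer [ 0.4138 -0.0034  0.048 ] [0.4973 0.0014 0.048 ] mid [ 0.4555 -0.001   0.048 ] len 0.0836 ang 3.32
slotT [ 0.4656 -0.0412  0.034 ] [ 0.5022 -0.0386  0.034 ] mid [ 0.4839 -0.0399  0.034 ] len 0.0367 ang 4.11
pinT [ 0.4706 -0.0408  0.04  ]
screws front [ 0.4328 -0.0809  0.048 ] [ 0.4277 -0.0093  0.048 ] mid [ 0.4303 -0.0451  0.048 ] len 0.0718 ang 94.11
screwsT front [ 0.4293 -0.0083  0.048 ] [ 0.434  -0.0797  0.048 ] mid [ 0.4317 -0.044   0.048 ] len 0.0715 ang -86.28
screwsT back [ 0.5324 -0.002   0.048 ] [ 0.5384 -0.0715  0.048 ] mid [ 0.5354 -0.0367  0.048 ] len 0.0697 ang -85.05
blk front [0.442  0.2536 0.022 ] [0.443  0.3092 0.022 ] mid [0.4425 0.2814 0.022 ] len 0.0556 ang 88.95
blk left [0.442  0.2536 0.022 ] [0.505  0.2533 0.022 ] mid [0.4735 0.2535 0.022 ] len 0.063 ang -0.26
bscrew [0.4515 0.2622 0.022 ] [0.4515 0.3001 0.022 ] mid [0.4515 0.2811 0.022 ] len 0.038 ang 89.9
finbase L [0.4592 0.2729 0.022 ] [0.5109 0.2731 0.022 ] mid [0.4851 0.273  0.022 ] len 0.0516 ang 0.22
fin top L [0.4558 0.2741 0.057 ] [0.5019 0.2753 0.057 ] mid [0.4788 0.2747 0.057 ] len 0.0461 ang 1.48
fintop R [0.4616 0.2862 0.057 ] [0.5015 0.2872 0.057 ] mid [0.4815 0.2867 0.057 ] len 0.0399 ang 1.45
```

Run:
```python
from h import *
go((.483,.282,.12),180)
```

```text
t 7.75 pos [0.4266 0.1277 0.2101] F [-0.2  0.5  0.8] op 1.0
move [-0.281  0.772  0.45 ] rows>= 3.0 turn [-0.0006 -0.0009 -0.001 ]
```

Emit:
carry_out --pt "-0.09 0.24 0 0 0 0" --pt "-0.18 0.48 0 0 0 0" --pt "-0.28 0.7 0.05 0 0 -0.001" --pt "-0.28 0.77 0.25 0 0 -0.001" --pt "-0.28 0.77 0.45 0 0 -0.001" --pt "-0.28 0.77 0.45 0 0 -0.001"

```text
time_s: 8.5
position: [0.479, 0.2805, 0.1153]
tcp_rot: [[-1.0, -0.0, -0.012], [-0.0, 1.0, -0.005], [0.012, -0.005, -1.0]]
force: [-0.5, -0.4, -0.2]
opening: 1.002
```

Run:
```python
from h import *
import cv2
go((.483,.282,.042),180)
cv2.imwrite('pics/w6.png',bot.capture('wrist'))
```

```text
t 8.5 pos [0.479  0.2805 0.1153] F [-0.5 -0.4 -0.2] op 1.002
move [-0.024  0.009  0.366] rows>= 1.2 turn [-0.003  -0.0079  0.0002]
```

View pics/w6.png

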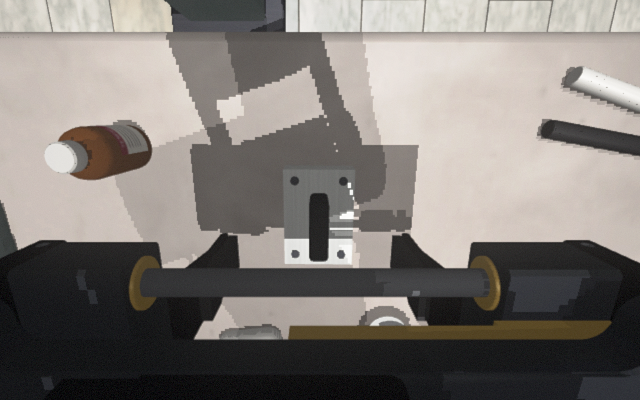

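Run:
```python
from h import *
import cv2
t=bot.capture('wrist')
cv2.imwrite('pics/w6c.png',cv2.resize(t[155:275,260:380],None,fx=5,fy=5,interpolation=cv2.INTER_CUBIC))
go((.483,.282,.042),180)
```

```text
t 8.6 pos [0.4823 0.2813 0.1191] F [ 0.5  0.8 -0.2] op 1.0
move [-0.005  0.004  0.386] rows>= 1.2 turn [-0.0011 -0.0023 -0.0002]
```

View pics/w6c.png

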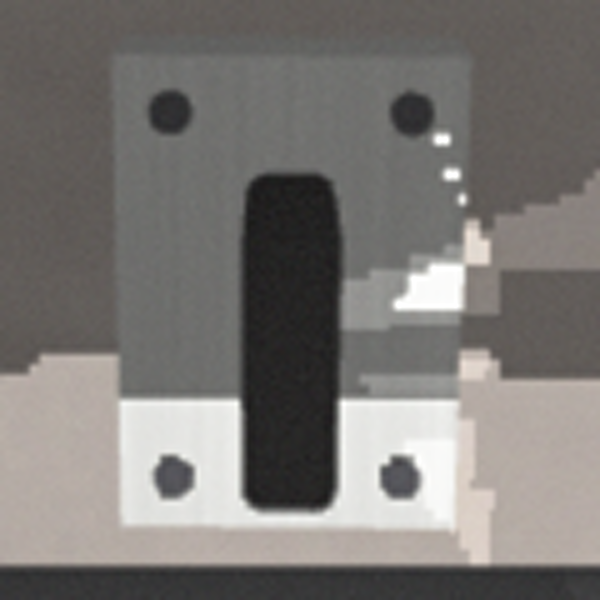

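Run:
```python
from h import *
B=lambda p,z:np.round(ray('wrist',((p[0]+.5)/5+260-.5,(p[1]+.5)/5+155-.5),z),4)
c=[B(p,.022) for p in [(113,57),(470,57),(455,530),(122,525)]];print(c,np.mean(c,0))
print('screws',[B(p,.022) for p in [(170,112),(412,112),(400,476),(174,476)]])
print('fin',B((293,175),.057),B((290,508),.057))
```

```text
[array([0.4454, 0.2544, 0.022 ]), array([0.4454, 0.3102, 0.022 ]), array([0.5265, 0.3104, 0.022 ]), array([0.5256, 0.2537, 0.022 ])] [0.485725 0.282175 0.022   ]
screws [array([0.4541, 0.2632, 0.022 ]), array([0.4542, 0.3014, 0.022 ]), array([0.5165, 0.3008, 0.022 ]), array([0.5165, 0.2627, 0.022 ])]
fin [0.4561 0.2823 0.057 ] [0.5057 0.282  0.057 ]
```

Emit:
carry_out --pt "-0.014 0.004 0.12 -0.001 -0.002 0" --pt "-0.014 0.004 0.25 -0.001 -0.002 0" --pt "-0.014 0.004 0.34 -0.001 -0.002 0" --pt "-0.014 0.004 0.375 -0.001 -0.002 0" --pt "-0.014 0.004 0.386 -0.001 -0.002 0" --pt "-0.014 0.004 0.386 -0.001 -0.002 0"

```text
time_s: 9.35
position: [0.4853, 0.2821, 0.0425]
tcp_rot: [[-1.0, 0.0, 0.001], [0.0, 1.0, 0.0], [-0.001, 0.0, -1.0]]
force: [-0.4, -0.5, 0.7]
opening: 0.999
```

Emit:
carry_out --pt "0 0 0 0 0 0" --pt "0 0 0 0 0 0" --pt "0 0 0 0 0 0" --pt "0 0 0 0 0 0" --pt "0 0 0 0 0 0" --pt "0 0 0 0 0 0" --pt "0 0 0 0 0 0" --pt "0 0 0 0 0 0" --pt "0 0 0 0 0 0" --pt "0 0 0 0 0 0" --jaw -1

```text
time_s: 10.6
position: [0.4853, 0.2822, 0.0425]
tcp_rot: [[-1.0, 0.0, 0.001], [0.0, 1.0, 0.0], [-0.001, 0.0, -1.0]]
force: [0.0, 0.8, 0.6]
opening: 0.16
```

Emit:
carry_out --pt "0 0 -0.1 0 0 0" --pt "0 0 -0.3 0 0 0" --pt "0 0 -0.5 0 0 0" --pt "0 0 -0.65 0 0 0" --pt "0 -0.15 -0.65 0 0 0" --pt "0 -0.35 -0.65 0 0 0" --pt "0 -0.58 -0.65 0 0 0.01" --pt "0 -0.81 -0.65 0 0 0.02" --pt "0 -0.81 -0.65 0 0 0.02"

```text
time_s: 11.72
position: [0.4848, 0.1175, 0.1721]
tcp_rot: [[-0.999, 0.036, -0.001], [0.036, 0.999, -0.0], [0.001, -0.0, -1.0]]
force: [0.6, 0.2, -1.5]
opening: 0.16
```

Run:
```python
from h import *
go((.4705,-.0408,.16),183.6)
```

```text
t 11.72 pos [0.4848 0.1175 0.1721] F [ 0.6  0.2 -1.5] op 0.16
move [ 0.043 -0.793  0.061] rows>= 2.5 turn [-0.0002 -0.0006 -0.0631]
```

Emit:
carry_out --pt "0.01 -0.2 0 0 0 -0.02" --pt "0.02 -0.4 0 0 0 -0.04" --pt "0.03 -0.6 0.02 0 0 -0.06" --pt "0.043 -0.793 0.06 0 0 -0.063" --pt "0.043 -0.793 0.06 0 0 -0.063" --pt "0.043 -0.793 0.06 0 0 -0.063"

```text
time_s: 12.48
position: [0.4702, -0.0399, 0.16]
tcp_rot: [[-0.998, -0.063, -0.002], [-0.063, 0.998, 0.001], [0.002, 0.001, -1.0]]
force: [-0.5, 0.1, -2.9]
opening: 0.163
```

Run:
```python
from h import *
import cv2
cv2.imwrite('pics/w7.png',bot.capture('wrist'))
cv2.imwrite('pics/s7.png',cv2.resize(bot.capture('scene')[150:330,240:460],None,fx=3.5,fy=3.5))
go((.4705,-.0408,.0875),183.6)
```

```text
t 12.57 pos [ 0.4704 -0.0394  0.1602] F [ 0.6 -0.1 -1.9] op 0.16
move [-0.001 -0.007  0.363] rows>= 1.2 turn [ 0.0002 -0.0007  0.0009]
```

View pics/w7.png

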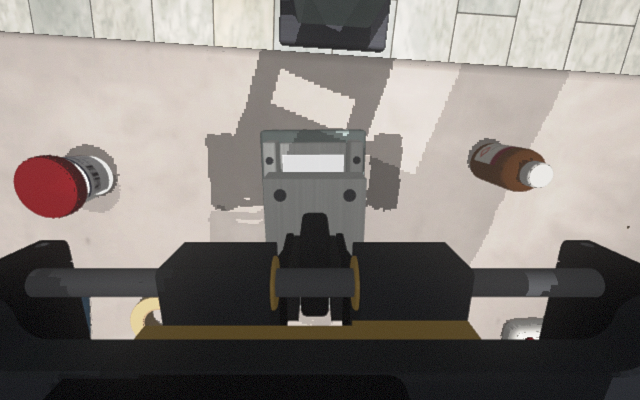

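View pics/s7.png

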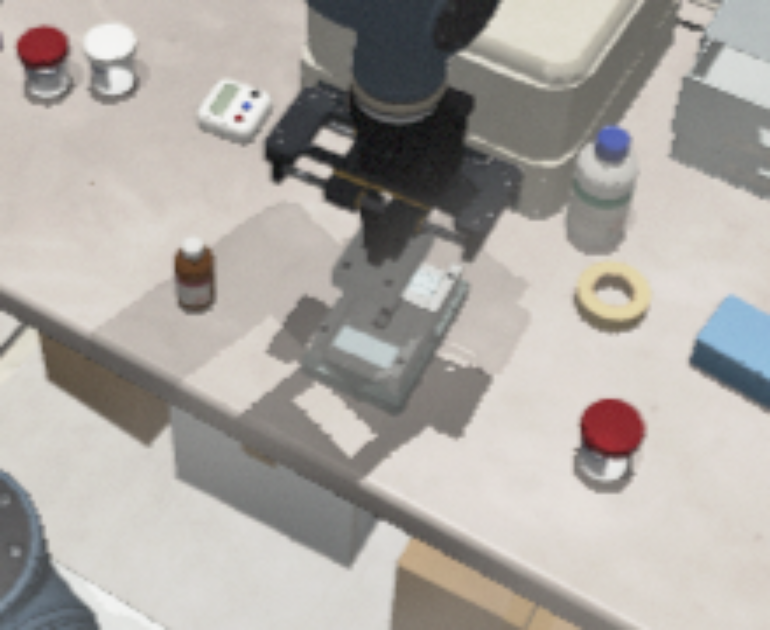

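Run:
```python
from h import *
import cv2
t=bot.capture('wrist')
cv2.imwrite('pics/w8.png',cv2.resize(t[110:250,240:390],None,fx=5,fy=5,interpolation=cv2.INTER_CUBIC)[:600])
go((.4705,-.0408,.0875),183.6)
```

```text
t 12.62 pos [ 0.4704 -0.0395  0.1602] F [-0.1  0.1 -1.8] op 0.159
move [-0.    -0.007  0.364] rows>= 1.2 turn [ 0.     -0.0006  0.0011]
```

View pics/w8.png

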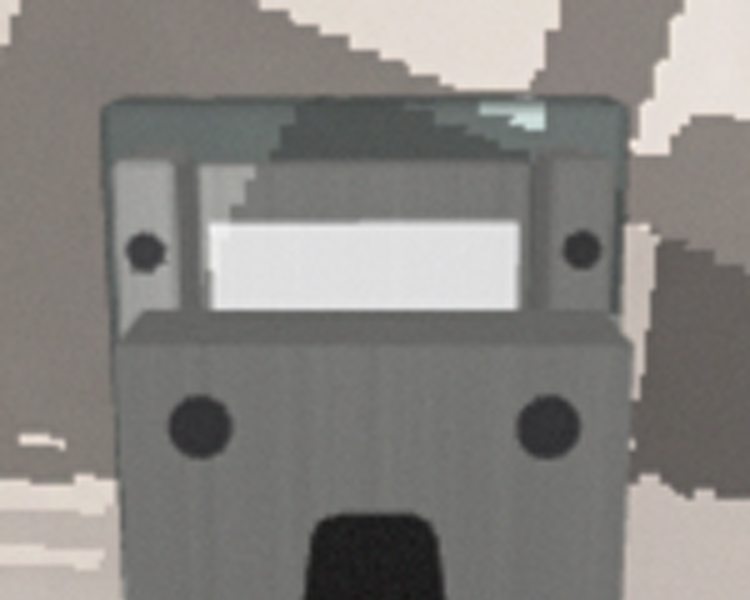

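Run:
```python
from h import *
W=lambda p,z:ray('wrist',((p[0]+.5)/5+240-.5,(p[1]+.5)/5+110-.5),z)
s=bot.read_state();R=np.array(s['tcp_rot'])
L=lambda v:np.round(R.T@(v-s['position']),4)
for n,ps,z in [('rail screws',[(145,252),(582,250)],.048),('rail outer front',[(113,160),(615,157)],.048),('base front',[(103,103),(627,100)],.02),('bed front',[(195,165),(532,163)],.048),('block screws',[(200,427),(549,427)],.1395),('block front',[(117,343),(632,343)],.1395)]:
    a,b=[W(p,z) for p in ps]; print(n,L(a),L(b),'midtool',L((a+b)/2),'world',np.round((a+b)/2,4),round(np.linalg.norm(a-b),4))
```

```text
rail screws [ 0.0392 -0.0393  0.1123] [0.0395 0.0329 0.1123] midtool [ 0.0394 -0.0032  0.1123] world [ 0.4312 -0.0452  0.048 ] 0.0722
rail outer front [ 0.0542 -0.0439  0.1123] [0.0546 0.0377 0.1123] midtool [ 0.0544 -0.0031  0.1123] world [ 0.4162 -0.0461  0.048 ] 0.0816
base front [ 0.0619 -0.0499  0.1403] [0.0624 0.0437 0.1403] midtool [ 0.0621 -0.0031  0.1403] world [ 0.4085 -0.0466  0.02  ] 0.0936
bed front [ 0.0534 -0.0306  0.1123] [0.0537 0.0242 0.1123] midtool [ 0.0535 -0.0032  0.1123] world [ 0.4171 -0.0461  0.048 ] 0.0548
block screws [ 0.033  -0.0205  0.0208] [0.033  0.0177 0.0208] midtool [ 0.033  -0.0014  0.0208] world [ 0.4376 -0.043   0.1395] 0.0382
block front [ 0.0423 -0.0291  0.0208] [0.0423 0.0263 0.0208] midtool [ 0.0423 -0.0014  0.0208] world [ 0.4283 -0.0436  0.1395] 0.0555
```

Emit:
carry_out --pt "-0.008 -0.007 0.1 0 0 0.001" --pt "-0.008 -0.007 0.2 0 0 0.001" --pt "-0.008 -0.007 0.28 0 0 0.001" --pt "-0.008 -0.007 0.335 0 0 0.001" --pt "-0.008 -0.007 0.36 0 0 0.001" --pt "-0.008 -0.007 0.365 0 0 0.001" --pt "-0.008 -0.007 0.365 0 0 0.001"

```text
time_s: 13.5
position: [0.4723, -0.0408, 0.0876]
tcp_rot: [[-0.998, -0.063, -0.0], [-0.063, 0.998, -0.0], [0.0, -0.0, -1.0]]
force: [0.1, 0.2, -1.7]
opening: 0.159
```

Run:
```python
from h import *
import cv2
go((.472,-.0408,.0755),183.6)
t=bot.capture('wrist')
cv2.imwrite('pics/w9.png',cv2.resize(t[130:250,240:390],None,fx=5,fy=5,interpolation=cv2.INTER_CUBIC))
```

```text
t 13.5 pos [ 0.4723 -0.0408  0.0876] F [ 0.1  0.2 -1.7] op 0.159
move [0.002 0.    0.06 ] rows>= 0.2 turn [-0.0001 -0.0001  0.0001]
```

View pics/w9.png

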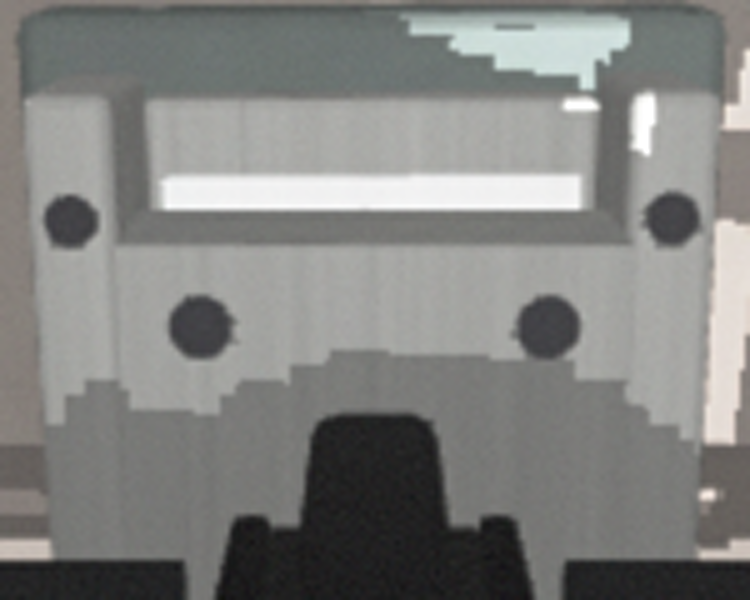

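Run:
```python
from h import *
W=lambda p,z:ray('wrist',((p[0]+.5)/5+240-.5,(p[1]+.5)/5+130-.5),z)
s=bot.read_state();R=np.array(s['tcp_rot'])
L=lambda v:np.round(R.T@(v-s['position']),4)
for n,ps,z in [('rail screws',[(71,221),(671,219)],.048),('rail outer front',[(25,98),(720,95)],.048),('block screws',[(200,327),(549,327)],.0671),('block front',[(117,245),(632,244)],.0671)]:
    a,b=[W(p,z) for p in ps]; print(n,L(a),L(b),'midtool',L((a+b)/2),'world',np.round((a+b)/2,4),round(np.linalg.norm(a-b),4))
```

```text
rail screws [ 0.0412 -0.0377  0.0397] [0.0414 0.0341 0.0396] midtool [ 0.0413 -0.0018  0.0397] world [ 0.4313 -0.0453  0.048 ] 0.0718
rail outer front [ 0.0558 -0.0423  0.0397] [0.0561 0.039  0.0396] midtool [ 0.056  -0.0016  0.0397] world [ 0.4166 -0.046   0.048 ] 0.0814
block screws [ 0.033  -0.0205  0.0206] [0.033  0.0177 0.0206] midtool [ 0.033  -0.0014  0.0206] world [ 0.4395 -0.0443  0.0671] 0.0381
block front [ 0.0421 -0.0291  0.0206] [0.0422 0.0263 0.0206] midtool [ 0.0422 -0.0014  0.0206] world [ 0.4303 -0.0449  0.0671] 0.0554
```

Emit:
carry_out --pt "-0.005 0 0.01 0 0 0" --pt "-0.005 0 0.02 0 0 0" --pt "-0.005 0 0.03 0 0 0" --pt "-0.005 0 0.04 0 0 0" --pt "-0.005 0 0.045 0 0 0" --pt "-0.005 0 0.045 0 0 0"

```text
time_s: 14.3
position: [0.4733, -0.0408, 0.0785]
tcp_rot: [[-0.998, -0.063, -0.0], [-0.063, 0.998, -0.0], [0.0, -0.0, -1.0]]
force: [-1.2, 0.5, -1.5]
opening: 0.161
```

Underside is at 36 mm with no reaction, so the pin is in the socket. Pressing down.

Emit:
carry_out --pt "0 0 0.007 0 0 0" --pt "0 0 0.013 0 0 0" --pt "0 0 0.018 0 0 0" --pt "0 0 0.022 0 0 0" --pt "0 0 0.022 0 0 0"

```text
time_s: 14.92
position: [0.4733, -0.0408, 0.0744]
tcp_rot: [[-0.998, -0.063, 0.0], [-0.063, 0.998, -0.0], [0.0, -0.0, -1.0]]
force: [-1.7, -0.2, 6.0]
opening: 0.159
```

Emit:
carry_out --pt "0 0 0.006 0 0 0" --pt "0 0 0.012 0 0 0" --pt "0 0 0.018 0 0 0" --pt "0 0 0.018 0 0 0" --pt "0 0 0.018 0 0 0"

```text
time_s: 15.55
position: [0.4733, -0.0408, 0.0712]
tcp_rot: [[-0.998, -0.063, 0.0], [-0.063, 0.998, -0.0], [-0.0, -0.0, -1.0]]
force: [-1.9, 0.2, 7.7]
opening: 0.156
```

Emit:
carry_out --pt "0 0 0.005 0 0 0" --pt "0 0 0.009 0 0 0" --pt "0 0 0.009 0 0 0" --pt "0 0 0.009 0 0 0"

```text
time_s: 16.05
position: [0.4733, -0.0408, 0.0704]
tcp_rot: [[-0.998, -0.063, 0.001], [-0.063, 0.998, -0.001], [-0.001, -0.001, -1.0]]
force: [-2.4, 0.8, 12.5]
opening: 0.156
```

Emit:
carry_out --pt "0 0 0.004 0 0 0" --pt "0 0 0.006 0 0 0" --pt "0 0 0.006 0 0 0" --pt "0 0 0.006 0 0 0"

```text
time_s: 16.55
position: [0.4733, -0.0408, 0.0704]
tcp_rot: [[-0.998, -0.063, 0.001], [-0.063, 0.998, -0.001], [-0.001, -0.001, -1.0]]
force: [-2.9, 0.8, 14.9]
opening: 0.161
```

Run:
```python
from h import *
import cv2
t=bot.capture('wrist')
cv2.imwrite('pics/w10.png',t)
cv2.imwrite('pics/s10.png',cv2.resize(bot.capture('scene')[150:330,240:460],None,fx=3.5,fy=3.5))
s=bot.read_state();print(s['position'],s['force'],s['opening'],s['time_s'])
```

```text
[ 0.47331095 -0.04079168  0.07041329] [-2.93130267  0.5917457  14.56803832] 0.1575275619542612 16.65
```

View pics/w10.png

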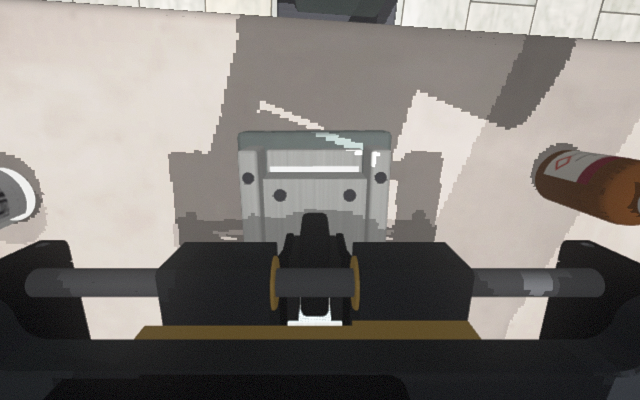

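View pics/s10.png

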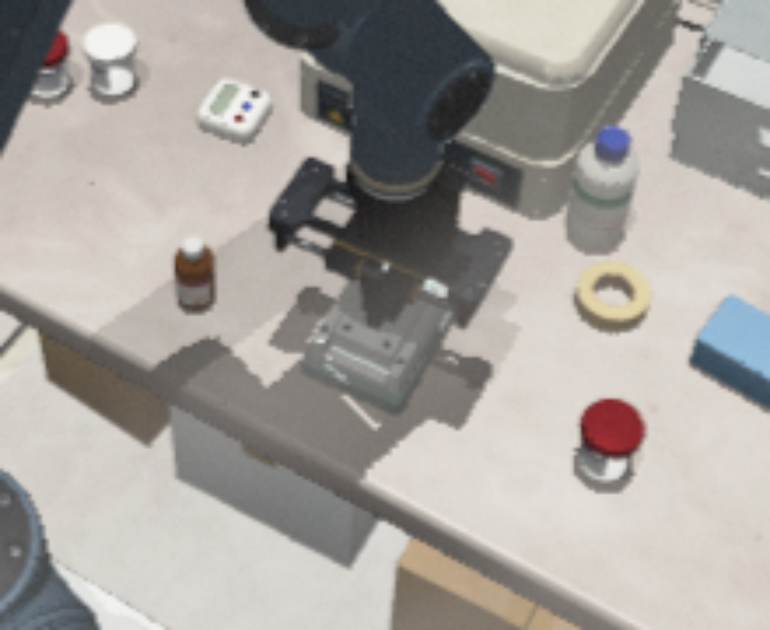

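The block sits between the rails with its top level with them. The TCP stays at 70.4 mm (underside about 28 mm) while the force rises, so the bed is at its stop. The bottle is standing.

Run:
```python
from rig import bot
print(bot.hand_in())
```

```text
the job is handed in; nothing more can be done
None
```

The job is done and handed in at 16.65 s of the 61 s allowed; hand-in reported no verdict.

- **Bottle:** I took it off the press bed and stood it on the free worktop to the left of the press, at about (0.43, 0.13). That is roughly 0.17 m from the press centre, and it is let go and upright in the last images.
- **Pin:** I located the pin from the images, about 12 mm forward of the slot's middle. I lowered the silver block with the black fin straight over it, so no sliding search was needed. The socket went over the pin with no reaction force.
- **Press:** The push then rose along the spring's range to the stop. At the end the block's underside was at about 28 mm by the TCP height, and it did not sink when I pushed further. The push was about 14.6 N, and the jaws were still closed on the fin (about 14 mm opening).
- **Bystanders:** The cup, timer and tape roll look unmoved in the last scene picture. I did not re-measure their positions.

Position measurements from different pictures disagreed by 1–3 mm, and I settled this by comparing the block directly with the rails just before lowering it. A small sideways force of about 3 N remained at the end, likely the pin touching the socket wall.

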